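# Shut and latch the pantry box

### The job

Shut the pantry box for good: swing its wooden lid fully down, hook the wire bail by its red grip over the steel keeper on the front of the lid so that the crossbar drops in behind the keeper's lip, then press the latch lever in against the box, past its centre, until it stays flat with the bail pulled tight. Leave the things standing around where they are and let go of everything at the end.

Things in the scene. Friction and masses are not known exactly. Their poses are not given: they have to be found in the camera images.
- pantry_box: grey-green open pantry box fixed to the worktop, 130 deep (its x) x 200 wide (y), rim 205 high; origin at the centre of its underside; the latch is on the middle of its front face, which looks to its own -x (towards the robot, yaw within 0.3 rad). All latch parts move in the box's own x-z plane at y = 0
- lid (a joint): wooden lid, 130 x 200 x 30, hinged along the top of the box's back wall: 0 = shut, grows as it opens (starts about 0.5 to 0.9 rad). The stiff hinge stays where it is left; it takes about 1 to 5 N downward near the front edge to move it
- lid_hinge (a point): point on the lid's hinge line (box x = +65 mm, z = 205 mm); the hinge line runs along the box's y
- lid_press (a point): point on the lid's top face to push on, in the middle of its width and 30 mm back from its front edge; 100 mm from the hinge line along the lid and 30 mm above it (box z = 235 mm when shut)
- keeper_seat (a point): centre of the bail's crossbar when hooked, in the upward-open slot of the steel keeper (34 mm wide) on the lid's front; lid's axes (x away from robot, z up when shut). Slot floor 3 mm below, tall back 6.5 mm behind (+x), lip from 6.5 to 10.5 mm in front (-x), its top 5 mm above. Lid shut: 18.5 mm in front of the box's face, 220 mm up, 15 mm below the lid's top
- lever (a joint): latch lever, steel, 30 wide, 100 long, with a red thumb pad at its end: 0 = straight down, flat on the box's front (stop); grows as its tip swings out and up (starts 1.4 to 1.7, stop 2.2). Friction 0.1 N m holds it. Once the bail is hooked it stands near 1.0; pushing on stretches the bail, dead centre is near 0.3, below it snaps to 0. Under 8 N at the pad is enough
- lever_hinge (a point): point on the lever's hinge line (parallel to the box's y): 16 mm in front of the box's front face, 180 mm up
- lever_pad (a point): centre of the outer face of the lever's red thumb pad (30 wide, 36 long), where to press: 83 mm along the lever from its hinge and 20.5 mm outward; z runs along the lever from tip to hinge, -x is the face's outward normal. Closed it stands 36 mm in front of the box, 97 mm up
- bail (a joint): angle of the wire bail on the lever, about a pin 18 mm from the lever's hinge (lever frame: 5 mm to +x, 17 mm down the lever). The bail's lean outward from straight up is this value minus joint lever; starts near 2.15 to 2.35, range -0.2 to 2.6. Friction 0.06 N m holds it where it is left
- bail_loop (a joint): spring stretch of the bail along its length in m: 0 when slack, about 0.002 when latched tight (10 N per mm)
- bail_bar (a point): centre of the bail's steel crossbar, 6 mm thick, 52 mm long along the box's y, 55 mm from the bail's pin. It must pass over the keeper's lip from above and in front, then drop behind it; the lever follows by itself
- bail_grip (a point): centre of the bail's red cylindrical grip, 14 mm in diameter, 46 mm long along the box's y, 45 mm beyond the crossbar (100 mm from the pin); z points from the pin through the crossbar to the grip. Clear on all sides for a pinch across its diameter; it may turn between the fingers. 30 mm above the lid's top when hooked
- tea_box: bystander: pale green and white cardboard tea box, 69 x 124 x 87, origin under its centre
- spice_jar: bystander: spice jar with dark cap, 41 in diameter, 105 high, origin under its centre
- lemon: bystander: lemon, 72 x 57 x 58, origin under its centre
- pepper_mill: bystander: wooden pepper mill, 58 in diameter, 170 high, origin under its centre

How it is judged:
By the outcome, as a careful person would: the job done as asked, in the order asked, and still so for the second after the job is handed in, with the robot touching nothing.
It also fails if it takes over 54 s, if anything falls off the work surface, if the arm or the gripper's body presses on something with over 40 N, if the wrist force passes 120 N, or if a joint passes its speed limit or range.

### The arm

A 6-joint arm with a two-finger parallel gripper is mounted at the origin on a cart in front of the work surface, level with it; the furniture and walls round the work are solid. World frame = base frame: x ahead of the robot, y to its left, z up, the work surface at z = 0. Lengths are in m, angles in rad, forces in N, time in s.
With the tool pointing down it reaches from about 0.275 to 0.875 m from the base axis. Payload 12.5 kg.
Tool frame: the origin (TCP) lies at the very end of the fingers, on their centre line; the grasp point (between the pads) lies 19 mm behind it; z points along the fingers, y is the line along which they close (so a half turn about z gives the same grasp; the last joint's range is limited). The gripper opens to 85 mm and grips with 20 to 120 N. Pads are 22 mm wide; open, the fingers measure 114 mm over their backs; the gripper's body (76 mm by 85 mm) begins 54 mm behind the grasp point. The pads swing forward as they close: fully open they stand 13 mm farther back than shut.
Start: joints at [1.196, 0.351, 1.652, -0, 1.139, -0.085], TCP at [0.157, 0.527, 0.231] pointing down, gripper open.
Joint ranges: [-2.75, 2.75], [-0.79, 2.1], [0.01, 2.65], [-1.57, 4.71], [0.07, 3.14], [-2.87, 2.87]. Speed limits (rad/s): [2.22, 2.22, 2.79, 3.14, 3.14, 3.14].

### API

Orientations are given as a 3x3 rotation matrix whose columns are the frame's x, y, z axes.
In Python, from bench import manip gives the robot as it stands. Calls block until the motion is done:
- manip.move_ptp(position, orientation): joint-space move of the TCP to a pose.
- manip.move_l(position, attitude=None, max_speed=0.15): straight line of the TCP; attitude=None keeps the orientation; max_speed is the mean speed in m/s.
- manip.move_j(angles): joint-space move.
- manip.set_gripper(opening, effort=None): opening from 0.0 (shut) to 1.0 (fully open); effort is the grip in N (None keeps the last); returns when the fingers have stopped.
- manip.dwell(seconds).
- manip.inverse_kinematics(position, orientation): joint angles nearest the present ones, or None.
- manip.grab_frame(name): name is "scene" or "top" or "wrist"; returns (picture, depth): 400x640x3 uint8, red, green, blue; 400x640 float32, m along the optical axis (not along the pixel's ray), 0 where there is no reading.
- manip.get_calibration(name): a dict with "camera_matrix" (3x3 intrinsics, pixels), "k1" (the pictures are not rectified: a ray, as slopes to the right and down, at radius r is drawn at 1 + k1 r^2 times it, then the intrinsics apply), "R" (3x3) and "t" (3): a world point X has camera coordinates R X + t. Camera axes: x right, y down, z forward; pixel columns grow to the right and rows downward; lengths in m; the calibration is good to about 2 mm. A picture is of the moment at which its call begins: read the wrist's pose just before it. get_calibration takes no time and is no camera call; for the wrist camera it gives the pose at the moment of the call.
A pose or a line that the arm cannot do raises manip.Unreachable and nothing moves.
- manip.sign_off(): hands the job in; it is judged then, once.
Trained networks look in the newest picture that a camera, given by its name, has taken for a name from the list of things; names that differ only in an ending like _2 or _b are one class to them, and where a whole thing is asked for, a point or a joint stands for the part that bears it (a point fixed in the world has none). Each returns a list of dicts, best first, with "confidence" (0 to 1); they miss things now and then, are a little off and sometimes report something else, mostly with a low value. They report only what shows in the picture. A call takes as long as a camera call.
- manip.look_for(camera, name): "at" ([x, y, z] in m, in world coordinates, good to about 4 mm: the middle of the surface that is visible of it).
Readings, each from a call of its own:
- manip.current_time(): time.
- manip.current_qpos(): joint angles.
- manip.current_joint_vel(): joint speeds.
- manip.current_joint_torque(): joint torques, N m.
- manip.current_ee_pos(): TCP position.
- manip.current_tcp_rot(): TCP orientation.
- manip.current_force(): force on the tool from outside, world axes, zero at the start.
- manip.current_ft_torque(): the same for the moment, N m.
- manip.current_grip_width(): opening from 0.0 (shut) to 1.0 (fully open).
- manip.current_grip_force(): force on a finger pad.
Only numpy, scipy, OpenCV 4.12 (cv2) and the standard library are available. Lean on these libraries where they do the work, as an engineer would, in place of code of your own. Each camera call takes 0.05 s, during which the arm holds its last target. There are 200 camera calls.

## Working session

There is one attempt and no reset: what is moved stays moved. The work goes in short steps, each a Python script; the robot and the scene stay as the last script left them, time stands still between calls to the robot, and variables do not carry over. Pictures are saved under pics/ and viewed, at most 10 in all, crops included, and the job is handed in when it is done.

```bash
ls; mkdir -p pics; python3 - <<'E'
from bench import manip
import cv2
for c in ("scene","top"):
    im,d=manip.grab_frame(c); cv2.imwrite(f"pics/{c}0.png",im[:,:,::-1])
    k=manip.get_calibration(c); print(c,k)
    for n in ["pantry_box","lid","lid_press","lid_hinge","keeper_seat","lever","lever_hinge","lever_pad","bail_bar","bail_grip","tea_box","spice_jar","lemon","pepper_mill"]:
        try:
            r=manip.look_for(c,n); print(n,[(list(round(float(v),4) for v in q["at"]),round(q["confidence"],2)) for q in r[:2]])
        except Exception as e: print(n,repr(e))
print(manip.current_time())
E
```

```text
pics
scene {'camera_matrix': array([[478.64926897,   0.        , 320.88292885],
       [  0.        , 478.64926897, 199.27737577],
       [  0.        ,   0.        ,   1.        ]]), 'k1': -0.0137091126742248, 'R': array([[ 0.47690208, -0.87879052,  0.01707694],
       [-0.54709154, -0.31198987, -0.77675811],
       [ 0.6879355 ,  0.36109491, -0.62956748]]), 't': array([-0.28612572,  0.48445783,  1.13923214])}
pantry_box [([0.6647, 0.0763, 0.1621], 0.64)]
lid [([0.681, 0.0832, 0.2929], 0.77)]
lid_press [([0.6864, 0.0781, 0.2902], 0.77), ([0.6622, 0.0732, 0.1621], 0.63)]
lid_hinge [([0.6607, 0.08, 0.1603], 0.56)]
keeper_seat [([0.6885, 0.0797, 0.295], 0.69)]
lever [([0.553, 0.0544, 0.2051], 0.74)]
lever_hinge [([0.6615, 0.0734, 0.1611], 0.68), ([0.6854, 0.0791, 0.2921], 0.62)]
lever_pad [([0.551, 0.0569, 0.2001], 0.64)]
bail_bar [([0.5485, 0.0552, 0.2506], 0.46), ([0.6826, 0.0811, 0.2952], 0.46)]
bail_grip [([0.5477, 0.0511, 0.2502], 0.64), ([0.5508, 0.0585, 0.2007], 0.58)]
tea_box [([0.5644, -0.3047, 0.0748], 0.64)]
spice_jar [([0.4206, -0.3156, 0.0708], 0.65)]
lemon [([0.4185, 0.27
[... 402 characters left out ...]
25, -0.99518946]]), 't': array([-0.00901106,  0.62615879,  1.33676841])}
pantry_box [([0.6997, 0.0963, 0.2518], 0.77)]
lid []
lid_press [([0.7186, 0.1016, 0.2841], 0.72), ([0.4391, 0.2842, 0.0485], 0.42)]
lid_hinge [([0.6935, 0.0942, 0.2464], 0.87)]
keeper_seat []
lever []
lever_hinge [([0.6963, 0.0903, 0.2454], 0.77)]
lever_pad [([0.5773, 0.067, 0.1991], 0.92)]
bail_bar [([0.557, 0.0628, 0.2419], 0.69)]
bail_grip [([0.5563, 0.0599, 0.2429], 0.57), ([0.6293, 0.2579, 0.1425], 0.43)]
tea_box [([0.5921, -0.2917, 0.0822], 0.96), ([0.5577, 0.057, 0.2369], 0.54)]
spice_jar [([0.4373, -0.3061, 0.1028], 0.54)]
lemon [([0.437, 0.2814, 0.0507], 0.64)]
pepper_mill [([0.6309, 0.2587, 0.1432], 0.59)]
1.5
```

View pics/scene0.png

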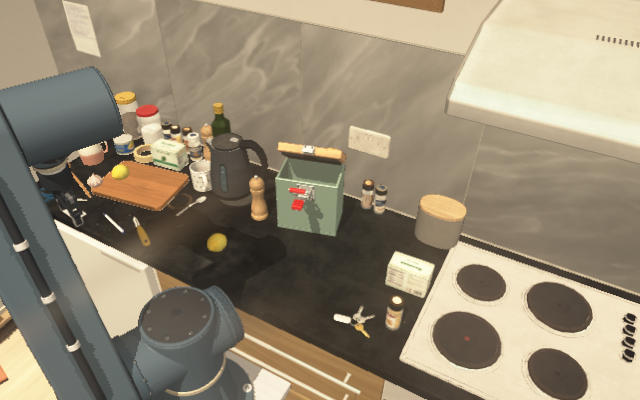

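View pics/top0.png

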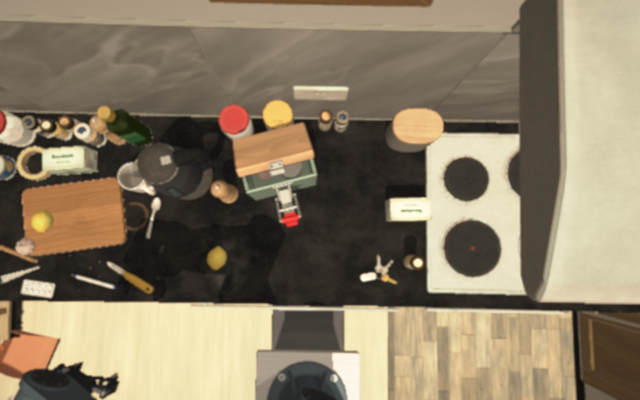

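```bash
cat > h.py <<'E'
import numpy as np, cv2
from bench import manip
def cloud(cam):
    k=manip.get_calibration(cam); im,d=manip.grab_frame(cam)
    K=k["camera_matrix"]; v,u=np.mgrid[:400,:640].astype(float)
    p=cv2.undistortPoints(np.stack([u.ravel(),v.ravel()],1)[:,None],K,np.array([k["k1"],0,0,0.]))[:,0]
    z=d.ravel(); X=(np.c_[p,np.ones(len(p))]*z[:,None]-k["t"])@k["R"]
    X[z<=0]=np.nan
    return im,X.reshape(400,640,3)
E
python3 - <<'E'
from h import *
np.set_printoptions(precision=4,suppress=True)
from scipy.optimize import least_squares
# front face from scene
im,X=cloud("scene")
hsv=cv2.cvtColor(im,cv2.COLOR_RGB2HSV)
m=(hsv[...,0]>35)&(hsv[...,0]<95)&(hsv[...,1]>30)
P=X[m]; P=P[(P[:,0]>.5)&(P[:,0]<.85)&(abs(P[:,1]-.09)<.16)&(P[:,2]>.02)&(P[:,2]<.195)]
print(len(P))
# RANSAC vertical plane
rng=np.random.default_rng(0);best=0
for _ in range(500):
    a,b=P[rng.integers(len(P),size=2)][:,:2]; t=b-a
    if np.linalg.norm(t)<.05: continue
    n=np.array([-t[1],t[0]])/np.linalg.norm(t)
    i=abs((P[:,:2]-a)@n)<.004
    if i.sum()>best: best=i.sum();I=i
Q=P[I]; c=Q[:,:2].mean(0); w=np.linalg.svd(Q[:,:2]-c)[2]; t=w[0]*np.sign(w[0][1]); 
s=(Q[:,:2]-c)@t
print(best,"centre",c,"dir",t,"yaw",np.arctan2(-t[0],t[1]),"extent",np.percentile(s,[0,.5,50,99.5,100]), "z",np.percentile(Q[:,2],[0,1,99,100]))
for lo,hi in((.02,.06),(.06,.1),(.1,.15),(.15,.19)):
    j=(Q[:,2]>lo)&(Q[:,2]<hi); print(lo,j.sum(),c+t*s[j].min(),c+t*s[j].max())
im,X=cloud("top")
hsv=cv2.cvtColor(im,cv2.COLOR_RGB2HSV)
m=(hsv[...,0]>35)&(hsv[...,0]<95)&(hsv[...,1]>30)
P=X[m]; P=P[(P[:,0]>.55)&(P[:,0]<.85)&(abs(P[:,1]-.09)<.16)&(P[:,2]>.197)&(P[:,2]<.215)]
r=cv2.minAreaRect(P[:,:2].astype(np.float32)); print("rim",len(P),r,cv2.boxPoints(r))
k=manip.get_calibration("wrist"); p=manip.current_ee_pos(); R=np.array(manip.current_tcp_rot())
print("wrist cam in tool",R.T@(-k["R"].T@k["t"]-p),"\n",R.T@k["R"].T, k["camera_matrix"][0,0],"\n",R)
E
```

```text
2489
1723 centre [0.6447 0.0756] dir [-0.2753  0.9614] yaw 0.2788601871955271 extent [-0.0929 -0.0917 -0.0119  0.1049  0.1069] z [0.0202 0.0218 0.1939 0.1949]
0.02 452 [ 0.6702 -0.0134] [0.6157 0.1771]
0.06 428 [ 0.6701 -0.013 ] [0.6153 0.1783]
0.1 487 [ 0.6703 -0.0138] [0.6156 0.1774]
0.15 304 [ 0.6701 -0.0131] [0.6163 0.1748]
rim 297 ((0.6650296449661255, 0.0890568420290947), (0.04460669308900833, 0.1994820535182953), 16.027965545654297) [[ 0.6161  0.1788]
 [ 0.6711 -0.013 ]
 [ 0.714  -0.0006]
 [ 0.6589  0.1911]]
wrist cam in tool [ 0.0762 -0.0008 -0.1419] 
 [[ 0.0006 -0.9533 -0.302 ]
 [ 1.      0.0004  0.0009]
 [-0.0008 -0.302   0.9533]] 282.23905943364025 
 [[-0.9583  0.2857  0.    ]
 [ 0.2857  0.9583  0.    ]
 [ 0.      0.     -1.    ]]
```

```bash
cat >> h.py <<'E'
YAW=.2795; bx=np.array([np.cos(YAW),np.sin(YAW),0]); by=np.array([-np.sin(YAW),np.cos(YAW),0]); ez=np.array([0,0,1.])
F=np.array([.6433,.0825,0])
def W(u,z,y=0): return F-bx*u/1e3+by*y/1e3+ez*z/1e3      # mm: in front of face, up
def U(p): p=np.asarray(p)-F; return np.stack([-p@bx,p@by,p@ez],-1)*1e3
def rot(e,pinch,s=1):   # e: tool elevation below horizontal; pinch: fingers close in the x-z plane, else along box y
    z=bx*np.cos(e)-ez*np.sin(e)
    y=np.cross(by,z)*s if pinch else by*s
    return np.stack([np.cross(y,z),y,z],1)
def hinge(t): return np.array([16+17*np.sin(t)-5*np.cos(t),180-17*np.cos(t)-5*np.sin(t)])
def grip(t,f): return hinge(t)+100*np.array([np.sin(f),np.cos(f)])
def pad(t): return np.array([16+83*np.sin(t)+20.5*np.cos(t),180-83*np.cos(t)+20.5*np.sin(t)])
def red(cam):
    im,X=cloud(cam); h=cv2.cvtColor(im,cv2.COLOR_RGB2HSV)
    P=U(X[((h[...,0]<8)|(h[...,0]>172))&(h[...,1]>140)&(h[...,2]>70)])
    return P[(P[:,0]>-30)&(P[:,0]<150)&(abs(P[:,1])<45)&(P[:,2]>60)]
def stat(*a): print(*a,"t",round(manip.current_time(),1),"F",np.round(manip.current_force(),1),"tcp",np.round(U(manip.current_ee_pos()),1))
E
python3 - <<'E'
from h import *
np.set_printoptions(precision=1,suppress=True)
for c in("scene","top"):
    P=red(c); hi=P[P[:,2]>222]; lo=P[P[:,2]<218]
    print(c,len(hi),hi.mean(0),hi.min(0),hi.max(0),"|",len(lo),lo.mean(0),lo.min(0),lo.max(0))
for t in(1.4,1.5,1.6,1.7): print(t,pad(t),grip(t,2.25-t))
R=rot(np.pi/2,False)
p=manip.current_ee_pos(); manip.set_gripper(0.0,40)
manip.move_l([p[0],p[1],.42],max_speed=.3)
def lp(a): return np.array([130-100*np.cos(a)+30*np.sin(a),205+100*np.sin(a)+30*np.cos(a)])*[-1,1]+[0,0]
def lp(a): return np.array([-130+100*np.cos(a)-30*np.sin(a),205+100*np.sin(a)+30*np.cos(a)])
q=lp(1.0); manip.move_ptp(W(q[0],q[1]+25),R); stat("above")
for a in(.9,.7,.5,.3,.15,.05,0):
    q=lp(a); manip.move_l(W(*q),max_speed=.12); stat(a)
manip.move_l(W(q[0],233)); stat("press")
manip.grab_frame("wrist")
E
```

```text
scene 65 [104.   -1.1 252.5] [ 92.3 -22.3 245.8] [110.9  21.9 258.2] | 104 [102.7  -1.  200. ] [ -0.9 -15.1 176.6] [121.4  30.4 205.9]
top 91 [ 98.7  -0.5 255.4] [ 91.8 -22.4 242.2] [105.1  21.8 259.6] | 86 [ 98.4   0.9 203.2] [ 79.7 -13.9 190.5] [114.6  15.8 209.6]
1.4 [101.3 186.1] [107.  238.2]
1.5 [100.2 194.6] [100.8 247. ]
1.6 [ 98.4 202.9] [ 93.7 255.1]
1.7 [ 95.7 211. ] [ 85.8 262.5]
above t 5.8 F [-0.7  1.   0.1] tcp [-101.3    1.   330.7]
0.9 t 6.2 F [-1.1  0.9 -0.5] tcp [-91.4   0.4 302.5]
0.7 t 6.5 F [ 0.3 -0.2  1.5] tcp [-73.2   0.  293.6]
0.5 t 6.8 F [0.3 0.4 0.4] tcp [-57.1  -0.  279.9]
0.3 t 7.2 F [0.8 0.2 0.6] tcp [-43.8  -0.  263.7]
0.15 t 7.5 F [-0.1  0.1  0.4] tcp [-35.8   0.  249.8]
0.05 t 7.7 F [-0.8  0.  -0.1] tcp [-31.7  -0.  240.1]
0 t 8.0 F [ 0.1 -0.2 -0.4] tcp [-30.1   0.  235.1]
press t 8.2 F [-5.7 -1.  13.2] tcp [-30.1  -0.  235. ]
```

```bash
python3 - <<'E'
from h import *
np.set_printoptions(precision=2,suppress=True)
e=np.pi/2-.26
manip.move_l(W(-10,330),max_speed=.3)
P=red("top"); hi=P[P[:,2]>222]; print("grip now",hi.mean(0),hi.max(0))
d=np.array([-np.cos(e),-np.sin(e)]); g=np.array([99,251.])
q0=np.array(manip.current_qpos()); c=[]
for s in(1,-1):
    R=rot(e,True,s); q=manip.inverse_kinematics(W(*(g-60*d)),R)
    q2=manip.inverse_kinematics(W(*(np.array([11,265])+17*d)),R); print(s,q,q2)
    if q is not None: c.append((abs(np.array(q)-q0).max(),s))
s=min(c)[1]; print("s",s); R=rot(e,True,s)
manip.set_gripper(.47,30)
manip.move_ptp(W(*(g-60*d)),R); stat("pre")
manip.move_l(W(*(g+17*d)),max_speed=.12); stat("at")
manip.set_gripper(0.0,30); stat("closed"); print(manip.current_grip_width()*85,manip.current_grip_force())
im,_=manip.grab_frame("wrist"); cv2.imwrite("pics/w1.png",im[:,:,::-1])
P=red("scene"); lo=P[P[:,2]<222]; print("pad",lo.mean(0),lo.max(0))
E
```

```text
<stdin>:5: RuntimeWarning: Mean of empty slice.
  ret = um.true_divide(
Traceback (most recent call last):
ValueError: zero-size array to reduction operation maximum which has no identity
```

Occluded by the arm from the top; dropping that check.

```bash
python3 - <<'E'
from h import *
np.set_printoptions(precision=2,suppress=True)
e=np.pi/2-.26
d=np.array([-np.cos(e),-np.sin(e)]); g=np.array([99,251.])
q0=np.array(manip.current_qpos()); c=[]
for s in(1,-1):
    R=rot(e,True,s); q=manip.inverse_kinematics(W(*(g-60*d)),R)
    q2=manip.inverse_kinematics(W(*(np.array([11,265])+17*d)),R); print(s,q,q2)
    if q is not None and q2 is not None: c.append((abs(np.array(q)-q0).max(),s))
s=min(c)[1]; print("s",s); R=rot(e,True,s)
manip.set_gripper(.47,30)
manip.move_ptp(W(*(g-60*d)),R); stat("pre")
manip.move_l(W(*(g+17*d)),max_speed=.12); stat("at")
manip.set_gripper(0.0,30); stat("closed"); print(manip.current_grip_width()*85,manip.current_grip_force())
im,_=manip.grab_frame("wrist"); cv2.imwrite("pics/w1.png",im[:,:,::-1])
P=red("scene"); print(len(P)); lo=P[P[:,2]<222]; print("pad",len(lo) and lo.mean(0))
E
```

```text
1 [-0.03  0.13  1.76  0.09  1.    2.79] [0.03 0.39 1.58 0.08 0.93 2.85]
-1 [-0.03  0.13  1.76  0.09  1.   -0.35] [ 0.03  0.39  1.58  0.08  0.93 -0.29]
s -1
pre t 10.6 F [-0.1  0.4  0.1] tcp [114.1  -0.1 309.2]
at t 11.3 F [-0.9  0.1 -0.2] tcp [ 94.3  -0.1 235.2]
closed t 11.7 F [-2.  -0.4  2.7] tcp [ 94.6  -0.1 235.1]
13.32205144536918 30.94690829515457
120
pad [103.69  -1.75 200.03]
```

View pics/w1.png

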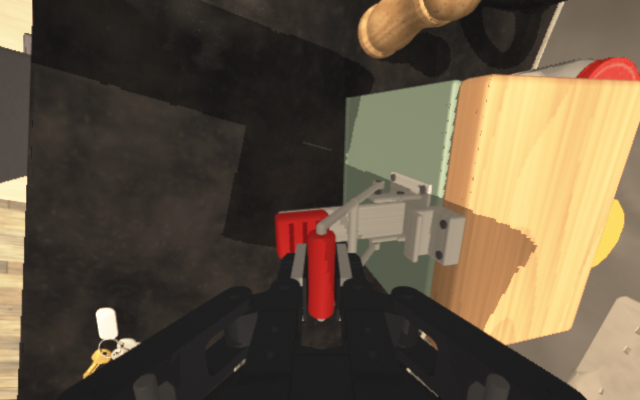

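The red grip (320,275) is held between the fingers, the lid is shut, and the keeper is at (440,235). Now I'll carry the bail up and over the lip.

```bash
python3 - <<'E'
from h import *
np.set_printoptions(precision=2,suppress=True)
e=np.pi/2-.26; d=np.array([-np.cos(e),-np.sin(e)])
for t,f in((1.65,.5),(1.78,.3),(1.88,.12),(1.9,-.1),(1.9,-.28)):
    manip.move_l(W(*(grip(t,f)+17*d)),max_speed=.08); stat(t,f)
im,X=cloud("wrist"); cv2.imwrite("pics/w2.png",im[:,:,::-1])
im,_=manip.grab_frame("scene"); cv2.imwrite("pics/s2.png",cv2.resize(im[130:250,240:400,::-1],None,fx=4,fy=4))
print(manip.current_grip_width()*85)
E
```

```text
1.65 0.5 t 12.2 F [-3.8 -1.3  4.8] tcp [ 77.1   0.  247.5]
1.78 0.3 t 12.6 F [ 0.3 -0.9  0.4] tcp [ 59.    0.  257.3]
1.88 0.12 t 13.0 F [ 0.8 -1.1 -2.4] tcp [ 41.4   0.  262.8]
1.9 -0.1 t 13.4 F [-0.4 -1.   1.3] tcp [ 19.1  -0.  264.1]
1.9 -0.28 t 13.8 F [-0.5 -1.4  2.2] tcp [  1.5  -0.  260.6]
12.794668046203778
```

View pics/w2.png

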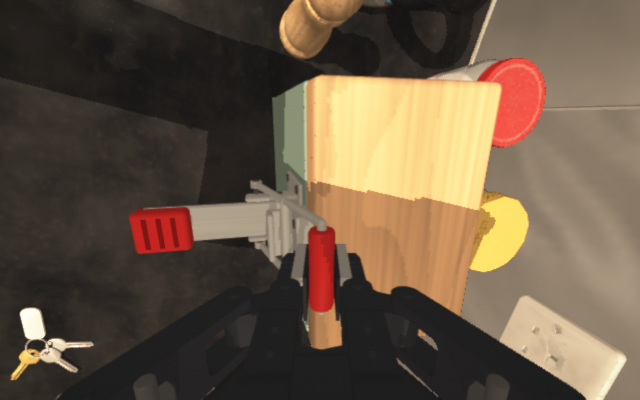

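The grip (320,270) is now above the lid with the crossbar over the keeper around (290,225). The lever (160,230) followed, and there is no contact force. Lowering into the slot.

```bash
python3 - <<'E'
from h import *
np.set_printoptions(precision=2,suppress=True)
e=np.pi/2-.26; d=np.array([-np.cos(e),-np.sin(e)])
for t in(1.75,1.6,1.45,1.3,1.15,1.05,.98):
    f=np.arcsin((18.5-hinge(t)[0])/55)
    manip.move_l(W(*(grip(t,f)+17*d)),max_speed=.05); F_=np.array(manip.current_force()); stat(t,round(f,2),"bar",hinge(t)+55*np.array([np.sin(f),np.cos(f)]))
    if abs(F_).max()>20: break
im,X=cloud("wrist"); cv2.imwrite("pics/w3.png",im[:,:,::-1])
P=red("scene"); lo=P[P[:,2]<222]; print("pad",len(lo) and lo.mean(0), lo.max(0)); print(pad(1.0),pad(1.15))
E
```

```text
1.75 -0.28 bar [ 18.5  230.99] t 14.2 F [ 0.5 -0.6  4.6] tcp [  1.4  -0.1 258.6]
1.6 -0.27 bar [ 18.5  228.51] t 14.4 F [ 1.9 -0.2  6.8] tcp [  1.3  -0.1 256.7]
1.45 -0.25 bar [ 18.5  226.24] t 14.7 F [4.  0.9 9.4] tcp [  1.4  -0.2 255.4]
1.3 -0.23 bar [ 18.5  224.19] t 14.9 F [ 4.3  1.8 12.5] tcp [  1.8  -0.3 254.5]
1.15 -0.2 bar [ 18.5  222.39] t 15.2 F [ 4.8  1.6 17.2] tcp [  2.1  -0.3 254.4]
1.05 -0.18 bar [ 18.5  221.33] t 15.4 F [ 6.4  2.2 20.2] tcp [  2.4  -0.4 254.3]
pad [ 98.04  -1.07 152.71] [117.14  14.59 164.64]
[ 96.92 152.41] [100.13 164.81]
```

View pics/w3.png

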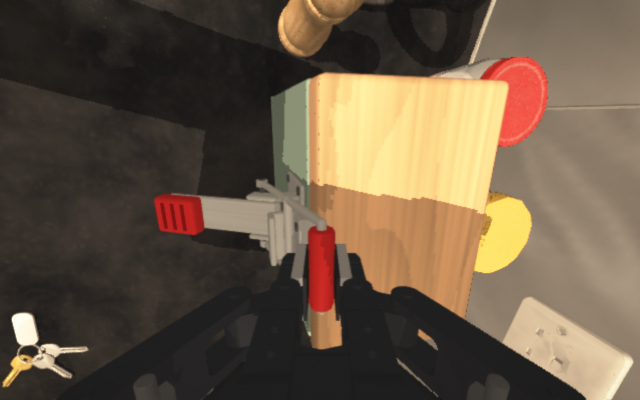

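```bash
python3 - <<'E'
from h import *
np.set_printoptions(precision=1,suppress=True)
P=red("wrist"); hi=P[P[:,2]>222]; lo=P[P[:,2]<222]
print("grip",hi.mean(0),np.percentile(hi,[1,99],axis=0),"\npad",lo.mean(0),np.percentile(lo,[1,99],axis=0))
print(grip(1.,-.17),manip.current_grip_width()*85)
im,X=cloud("wrist"); Q=U(X).reshape(-1,3)
m=(abs(Q[:,1])<30)&(Q[:,0]>3)&(Q[:,0]<45)&(Q[:,2]>205)&(Q[:,2]<300)
cv2.imwrite("pics/w4.png",cv2.resize(im[150:320,200:380,::-1],None,fx=3.3,fy=3.3,interpolation=cv2.INTER_CUBIC))
for lo_ in range(4,44,3):
    j=m&(Q[:,0]>=lo_)&(Q[:,0]<lo_+3)&(Q[:,1]>14)
    if j.any(): print(lo_,j.sum(),np.percentile(Q[j,2],[5,50,95]))
E
```

```text
grip [  6.    0.7 268.2] [[ -1.6 -23.7 261.8]
 [ 11.7  21.  270.9]] 
pad [ 91.7   0.4 155.8] [[ 75.6 -15.6 143.6]
 [110.1  13.3 163.6]]
[ 10.7 265.2] 12.653154422510276
4 227 [232.5 265.4 270.2]
7 309 [223.3 259.2 269.5]
10 203 [220.2 244.6 266.9]
13 135 [219.7 223.3 235.1]
16 114 [207.8 219.6 222.3]
19 26 [205.7 210.1 216.8]
22 18 [213.5 216.  223.2]
25 31 [213.6 220.1 224.1]
```

View pics/w4.png

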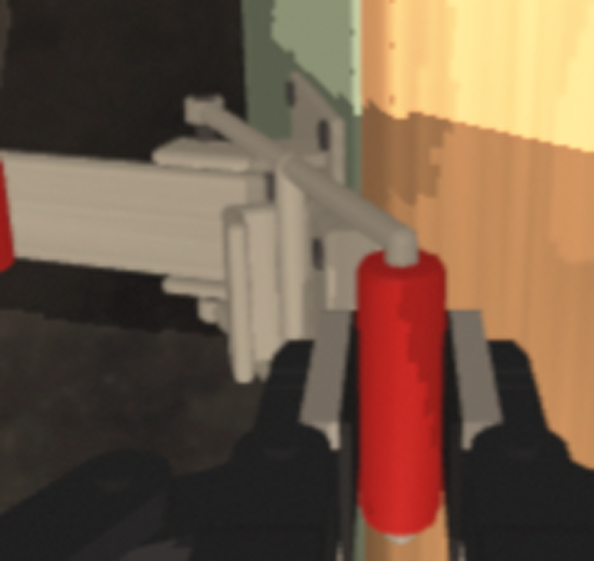

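The crossbar (295,260) lies behind the lip (240,290), and the grip height and lever angle (about 1.0) match the hooked state. I'll release and press the lever.

```bash
python3 - <<'E'
from h import *
np.set_printoptions(precision=2,suppress=True)
e0=np.pi/2-.26; d=np.array([-np.cos(e0),-np.sin(e0)])
manip.set_gripper(.4); stat("open")
p=U(manip.current_ee_pos()); manip.move_l(W(*(p[[0,2]]-70*d)),max_speed=.12); stat("back")
def tgt(t,over=0):
    e=max(t,.5); w=min(1,max(0,(e-t)/.2))
    return pad(t)-w*11*np.array([-np.sin(e),np.cos(e)])+over*np.array([-np.cos(t),-np.sin(t)]),e
q0=np.array(manip.current_qpos());c=[]
for s in(1,-1):
    qs=[manip.inverse_kinematics(W(*tgt(t,-o)[0]),rot(tgt(t)[1],False,s)) for t,o in((1.15,45),(.6,0),(0,0))]
    print(s,qs)
    if all(q is not None for q in qs): c.append((abs(np.array(qs[0])-q0).max(),s))
s=min(c)[1]
manip.set_gripper(0.0)
manip.move_l(W(150,320),max_speed=.3)
x,e=tgt(1.15,-45); manip.move_ptp(W(*x),rot(e,False,s)); stat("pre")
P=red("scene"); print("pad/grip",P[P[:,2]<222].mean(0),P[P[:,2]>222].mean(0))
E
```

```text
open t 15.9 F [-1.1 -0.4 -1. ] tcp [  6.6   0.1 248.4]
back t 16.7 F [-0.3  0.4  0.2] tcp [ 24.9   0.1 315.3]
1 [array([-0.06,  0.19,  2.01,  0.26,  0.56, -2.11]), array([-0.13,  0.47,  2.27,  2.54,  0.62,  1.84]), array([-0.1 ,  0.65,  2.21,  2.67,  0.82,  1.71])]
-1 [array([-0.06,  0.19,  2.01,  0.26,  0.56,  1.03]), array([-0.13,  0.47,  2.27,  2.54,  0.62, -1.3 ]), array([-0.1 ,  0.65,  2.21,  2.67,  0.82, -1.43])]
pre t 18.9 F [0.7 0.2 0. ] tcp [118.    0.  205.9]
pad/grip [ 98.94  -1.7  153.66] [  8.99 -21.34 263.24]
```

```bash
cat >> h.py <<'E'
def tgt(t,e,over=0):
    w=np.clip((e-t)/.15,-1,1)
    return pad(t)-w*11*np.array([-np.sin(e),np.cos(e)])+over*np.array([-np.cos(t),-np.sin(t)])
E
python3 - <<'E'
from h import *
np.set_printoptions(precision=2,suppress=True)
for e in(.3,.5,.7,.8,.9,1.0,1.1):
    for t,o in((1.15,-30),(1,0),(.6,0),(.3,0),(0,0)):
        q=manip.inverse_kinematics(W(*tgt(t,e,o)),rot(e,False,-1)); print(e,t,q)
E
```

```text
0.3 1.15 [-0.22  0.4   2.41  2.56  0.99 -1.38]
0.3 1 [-0.19  0.54  2.38  2.62  1.07 -1.46]
0.3 0.6 [-0.17  0.64  2.34  2.66  1.12 -1.49]
0.3 0.3 [-0.15  0.72  2.29  2.69  1.15 -1.51]
0.3 0 [-0.12  0.78  2.23  2.72  1.15 -1.52]
0.5 1.15 [-0.18  0.27  2.35  2.42  0.63 -1.18]
0.5 1 [-0.16  0.4   2.33  2.53  0.71 -1.31]
0.5 0.6 [-0.14  0.51  2.3   2.6   0.77 -1.38]
0.5 0.3 [-0.13  0.61  2.27  2.65  0.83 -1.43]
0.5 0 [-0.1   0.65  2.21  2.67  0.82 -1.43]
0.7 1.15 [-0.14  0.2   2.25  1.97  0.35 -0.7 ]
0.7 1 [-0.12  0.32  2.24  2.24  0.39 -0.98]
0.7 0.6 [-0.12  0.44  2.24  2.44  0.48 -1.19]
0.7 0.3 [-0.1   0.51  2.21  2.5   0.49 -1.24]
0.7 0 [-0.08  0.55  2.15  2.52  0.48 -1.24]
0.8 1.15 [-0.12  0.19  2.2   1.49  0.28 -0.21]
0.8 1 [-0.1   0.3   2.19  1.88  0.28 -0.6 ]
0.8 0.6 [-0.1   0.41  2.21  2.23  0.34 -0.97]
0.8 0.3 [-0.08  0.47  2.16  2.31  0.34 -1.03]
0.8 0 [-0.06  0.52  2.11  2.33  0.33 -1.04]
0.9 1.15 [-0.1   0.19  2.14  0.93  0.29  0.36]
0.9 1 [-0.09  0.3   2.14  1.29  0.23 -0.  ]
0.9 0.6 [-0.08  0.39  2.16  1.76  0.23 -0.48]
0.9 0.3 [-0.07  0.45  2.11  1.87  0.22 -0.58]
0.9 0 [-0.05  0.5   2.06  1.87  0.21 -0.57]
1.0 1.15 [-0.08  0.2   2.08  0.55  0.37  0.75]
1.0 1 [-0.07  0.3   2.1   0.75  0.28  0.53]
1.0 0.6 [-0.07  0.38  2.1   1.01  0.22  0.27]
1.0 0.3 [-0.05  0.44  2.06  1.09  0.2   0.21]
1.0 0 [-0.03  0.49  2.01  1.05  0.19  0.26]
1.1 1.15 [-0.06  0.21  2.03  0.34  0.47  0.96]
1.1 1 [-0.06  0.3   2.05  0.43  0.37  0.86]
1.1 0.6 [-0.05  0.38  2.04  0.51  0.31  0.79]
1.1 0.3 [-0.04  0.44  2.    0.52  0.29  0.78]
1.1 0 [-0.02  0.49  1.95  0.5   0.28  0.82]
```

```bash
python3 - <<'E'
from h import *
np.set_printoptions(precision=2,suppress=True)
e=.5; R=rot(e,False,-1)
manip.move_l(W(150,240),max_speed=.2)
manip.move_ptp(W(160,200),R); stat("pre")
for t,o in((1.1,-5),(.95,0),(.8,0),(.65,0),(.5,0),(.4,0),(.3,0),(.2,0),(.1,0),(0,0),(0,2)):
    manip.move_l(W(*tgt(t,e,o)),max_speed=.08); stat(t,o)
    if np.linalg.norm(manip.current_force())>30: break
manip.dwell(.2); stat("end")
manip.move_l(W(110,110),max_speed=.15); manip.move_l(W(190,160),max_speed=.2); stat("away")
for c in("scene","wrist"):
    P=red(c); 
    for Q in(P[P[:,2]<222],P[P[:,2]>222]): print(c,len(Q),len(Q) and (Q.mean(0),Q.max(0)))
print(pad(0))
im,_=manip.grab_frame("wrist"); cv2.imwrite("pics/w5.png",im[:,:,::-1])
im,_=manip.grab_frame("scene"); cv2.imwrite("pics/s5.png",cv2.resize(im[130:250,240:400,::-1],None,fx=4,fy=4))
E
```

```text
pre t 21.3 F [-0.4  0.1 -0.2] tcp [159.8   0.1 199.9]
1.1 -5 t 22.3 F [ 0.8  0.2 -0.7] tcp [ 96.6   0.  174.8]
0.95 0 t 22.7 F [0.3 0.6 0.1] tcp [ 90.4   0.  157.8]
0.8 0 t 23.0 F [ 0.2 -0.5  0.1] tcp [ 84.7   0.1 146.5]
0.65 0 t 23.3 F [-0.6 -0.2 -0.1] tcp [ 77.3   0.1 136. ]
0.5 0 t 23.7 F [-0.1  1.3 -0.7] tcp [ 74.    0.  116.9]
0.4 0 t 24.0 F [-0.8  0.3  0.3] tcp [ 70.9   0.1 105.1]
0.3 0 t 24.2 F [-0.   0.4  0.3] tcp [65.4  0.1 97.1]
0.2 0 t 24.5 F [ 0.8  0.7 -0.1] tcp [57.6  0.  93.1]
0.1 0 t 24.8 F [ 0.2  0.1 -0.5] tcp [49.8  0.1 89.8]
0 0 t 25.0 F [ 0.7  0.5 -0.6] tcp [41.6  0.  87.4]
0 2 t 25.3 F [-0.2 -0.4  0.2] tcp [39.8  0.  87.4]
end t 25.5 F [-0.6 -0.6  0.3] tcp [39.8 -0.  87.4]
away t 26.7 F [ 0.7 -0.1  0. ] tcp [189.   -0.6 160.2]
scene 92 (array([ 35.68,  -1.38, 101.65]), array([ 42.43,  12.28, 117.98]))
scene 62 (array([ 35.8 ,  -1.2 , 266.68]), array([ 42.47,  20.24, 273.79]))
wrist 825 (array([ 33.73,  -1.91, 101.5 ]), array([ 37.94,  12.86, 115.49]))
wrist 0 0
[36.5 97. ]
```

View pics/w5.png

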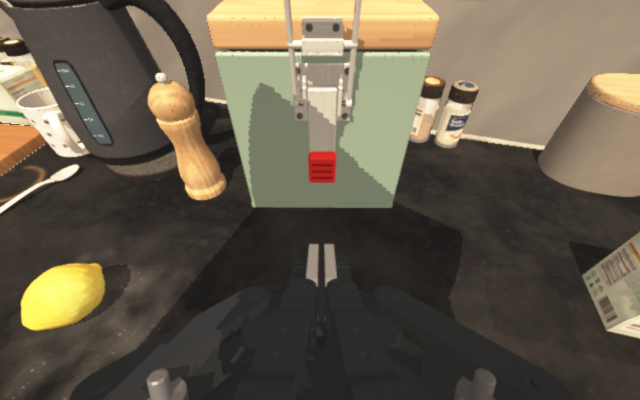

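View pics/s5.png

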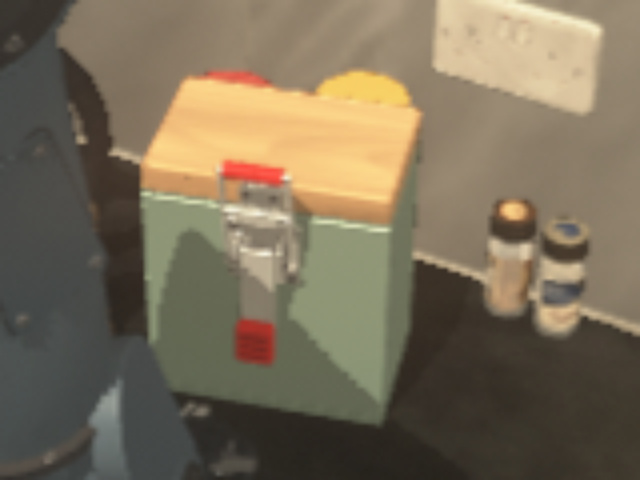

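The lever is flat at (322,167) in the wrist view and the lid flush. The press force read near zero, though, so I'll check closely that the bar is really behind the lip.

```bash
python3 - <<'E'
from h import *
np.set_printoptions(precision=1,suppress=True)
manip.move_l(W(150,290),max_speed=.25)
P=red("wrist"); 
for Q in(P[P[:,2]<222],P[P[:,2]>222]): print(len(Q),len(Q) and (Q.mean(0),np.percentile(Q,[2,98],axis=0)))
im,X=cloud("wrist"); Q=U(X)
c=im[0:330,150:490]
# crop about the keeper
m=(abs(Q[...,1])<45)&(Q[...,0]>-15)&(Q[...,0]<60)&(Q[...,2]>150)&(Q[...,2]<290)
r=np.argwhere(m); a,b=r.min(0),r.max(0); print(a,b)
c=im[a[0]:b[0],a[1]:b[1],::-1]; f=min(780/c.shape[1],580/c.shape[0]); cv2.imwrite("pics/w6.png",cv2.resize(c,None,fx=f,fy=f,interpolation=cv2.INTER_CUBIC))
for n,(y0,y1) in{"bar ends":(20,25),"mid":(0,14)}.items():
  for z0 in range(204,250,3):
    j=m&(abs(Q[...,1])>=y0)&(abs(Q[...,1])<y1)&(Q[...,2]>=z0)&(Q[...,2]<z0+3)
    if j.any(): print(n,z0,j.sum(),np.percentile(Q[j][:,0],[5,50,95]))
print(manip.current_time())
E
```

```text
0 0
694 (array([ 33.8,  -1.9, 266.3]), array([[ 27.5, -23.3, 260.7],
       [ 37.1,  19.4, 269.9]]))
[155 279] [231 362]
bar ends 204 25 [-5.5 -3.3 20.3]
bar ends 207 15 [-3.2 -2.3 21.2]
bar ends 210 18 [-2.  -1.1 21.7]
bar ends 213 18 [-2.1 -1.2 22. ]
bar ends 216 30 [-2.  -0.9 24. ]
bar ends 219 57 [-2.  21.8 24.2]
bar ends 222 30 [-2.  -0.9 23.7]
bar ends 225 23 [-2.  -1.2 24.8]
bar ends 228 11 [-1.5 24.4 25.8]
bar ends 231 6 [24.9 25.9 26.1]
bar ends 234 6 [24.7 25.9 26.3]
bar ends 237 6 [26.1 27.4 27.7]
bar ends 240 7 [25.8 27.5 28.2]
bar ends 243 6 [27.9 28.3 29.2]
bar ends 246 8 [26.5 28.4 29.4]
bar ends 249 7 [28.2 29.1 29.3]
mid 210 17 [27.2 27.7 27.9]
mid 213 67 [10.8 27.4 28.6]
mid 216 138 [10.2 12.9 28.4]
mid 219 156 [10.3 20.6 28.2]
mid 222 141 [10.2 25.9 28.3]
mid 225 51 [ 9.9 11.2 12.3]
mid 228 58 [ 9.9 11.  12.6]
mid 231 136 [ 5.2  9.4 11.4]
mid 234 1 [9. 9. 9.]
27.8667
```

View pics/w6.png

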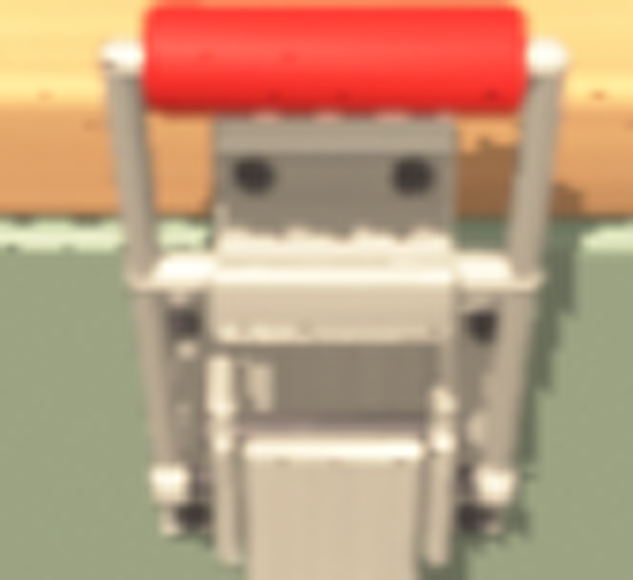

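The crossbar passes behind the lip: its ends show at row 265 beside the keeper, with the lip front in front of it. It measures about 20 mm in front of the box and 220 mm up. The bail length implies about 2 mm of stretch, so it is latched tight.

```bash
python3 - <<'E'
from h import *
manip.move_l(W(200,300),max_speed=.2); stat(); print(manip.sign_off())
E
```

```text
t 28.3 F [-0.   0.2 -0.9] tcp [200.1  -0.4 299.8]
the job is handed in; nothing more can be done
None
```

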